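# Nest the blue sample cups in the analysis lab

### The arm

A 6-joint arm with a two-finger parallel gripper is mounted at the origin on the work surface. World frame = base frame: x ahead of the robot, y to its left, z up, the work surface at z = 0. Lengths are in m, angles in rad, forces in N, time in s.
With the tool pointing down it reaches from about 0.3 to 0.875 m from the base axis. Payload 6.4 kg.
Tool frame: the origin (TCP) lies at the centre of the arm's flange, where the gripper is bolted on; the fingertips stand 173 mm ahead of it and the grasp point (between the pads) lies 155 mm ahead of it; z points along the fingers, y is the line along which they close (so a half turn about z gives the same grasp; the last joint's range is limited). The gripper opens to 85 mm and grips with 20 to 120 N. Pads are 22 mm wide; open, the fingers measure 114 mm over their backs; the gripper's body (76 mm by 85 mm) begins 54 mm behind the grasp point. The pads swing forward as they close: fully open they stand 13 mm farther back than shut.
Start: joints at [-1.319, 0.181, 1.607, -0, 1.354, -0.206], TCP at [0.254, -0.516, 0.405] pointing down, gripper open.
Joint ranges: [-2.99, 2.99], [-0.89, 2.07], [0.3, 2.58], [-1.14, 4.28], [0, 2.63], [-3.12, 3.12]. Speed limits (rad/s): [2.57, 2.57, 3.01, 3.14, 3.14, 3.14].

### API

Orientations are given as a unit quaternion [w, x, y, z].
In Python, from bench import get_obs, camera, get_calibration, hand_in gives the robot as it stands. The module is installed in compiled form; this text tells all that it offers.
- The arm moves only by the tool drive_tool, never from a script. Its argument "increments" is a list of rows, each a list of 2 entries, a list of its own where there are three numbers: the shift along the tool's x, y, z normalised to -1 to 1, where 1 is 250 mm, then the turn about the tool's z normalised to -1 to 1, where 1 is 90 degrees. A call has exactly 8 rows; each row is the pose to reach, as a shift and turn from the pose commanded when the call began, along the tool's axes at that moment; what a row does not reach only later rows make up. A row lasts 1/8 s, in which the tool goes at most 62.5 mm and 10.7 degrees, less where a joint would pass 70% of its speed; a pose out of reach is approached as far as the arm can. A call with a number of a shift or a turn outside -1 to 1 is refused whole. A call with a gripper value outside its range is refused whole. "claw" is the closure, from 0 (fully open) to 1 (shut), set as the call begins (left out, the last holds). The fingers move at their own pace and stop on an object; the grip force is fixed at half the most. Time passes only in rows, so rows that repeat a pose let the fingers close, or fill a call up. It gives the time, the measured TCP pose, the force and the opening at its end, in the units of the state.
- get_obs(): the state, without advancing time (a new reading comes with each control period).
- camera(name): name is "side" or "top" or "wrist"; returns the picture (384x512x3 uint8, blue, green, red); there is no depth.
- get_calibration(name): a dict with "K" (3x3 intrinsics, pixels), "k1" (the pictures are not rectified: a ray, as slopes to the right and down, at radius r is drawn at 1 + k1 r^2 times it, then the intrinsics apply), "origin" and "orientation" of the camera in the world. Camera axes: x right, y down, z forward; pixel columns grow to the right and rows downward; lengths in m; the calibration is good to about 2 mm. A picture is of the moment at which its call begins: read the wrist's pose just before it. get_calibration takes no time and is no camera call; for the wrist camera it gives the pose at the moment of the call.
- hand_in(): hands the job in, once; it reports no verdict.
The state is a dict: "time_s": time; "q": joint angles; "dq": joint speeds; "joint_efforts": joint torques, N m; "eef_pos": TCP position; "eef_rot": TCP orientation; "wrist_force": force on the tool from outside, world axes, zero at the start; "torque": the same for the moment, N m; "opening": opening from 0.0 (shut) to 1.0 (fully open).
Only numpy, scipy, OpenCV 4.12 (cv2) and the standard library are available. Lean on these libraries where they do the work, as an engineer would, in place of code of your own. Each camera call takes 0.05 s, during which the arm holds its last target. There are 200 camera calls.

### The job

Put the set of blue sample cups away as a nest: first set the medium blue cup upright down inside the large blue bowl, then set the small blue cup upright down inside the medium one, each resting on the floor of the next. Leave the large bowl where it stands on its dark round plate, and leave the white porcelain cup alone. Lower each cup in gently; do not drop it in from a height.

Things in the scene. Friction and masses are not known exactly. Their poses are not given: they have to be found in the camera images.
- large: Large blue plastic bowl, round, upright walls, open top: outer diameter 104 mm, inner 96 mm, height 60 mm, solid floor 14 mm thick, 0.3 kg. It stands on a fixed dark round plate, 144 mm across, 12 mm thick, and is not to be moved. Origin at the centre of its underside, z up its axis; yaw means nothing.
- medium_centre (a point): Centre (on the axis, 38 mm above the underside) of the medium blue cup, round, straight walls: outer diameter 64 mm, inner 56 mm, height 76 mm, heavy floor 26 mm thick, about 0.16 kg. z up its axis. Nested, its centre is 52 mm above the bowl's underside and its rim 30 mm above the bowl's rim: grip it across the outside by its top 20 mm, so the fingers clear the bowl.
- small_centre (a point): Centre (on the axis, 39 mm above the underside) of the small blue cup, slim, round, straight walls: outer diameter 36 mm, height 78 mm, wall 4 mm, about 0.06 kg. z up its axis. Nested, its centre is 27 mm above the medium cup's centre and its rim 28 mm above that cup's rim: grip it across the outside by its top 20 mm.
- white_cup_centre (a point): Centre (half-way up) of a white porcelain cup, diameter 40 mm, height 66 mm: not of the blue set, to be left alone. It, an amber jar and the blue vessels stand in one row from left to right in any order, walls at least 30 mm apart; nothing in or near the row is higher than 80 mm (taller bottles stand over 0.78 m ahead of the robot).

How it is judged:
On the way, in this order (a step that is already met when the one before it is completed fails the run):
1. the medium cup stands upright on the floor of the large bowl (horizontal distance between medium_centre and large below 0.022 m and z of medium_centre in the frame of large between 0.044 and 0.058 m and angle between medium_centre's own z axis and vertical below 0.17 rad), for 0.2 s.
2. the small cup stands upright on the floor of the medium cup, which is in the large bowl (all of step 1 and horizontal distance between small_centre and medium_centre below 0.015 m and z of small_centre in the frame of medium_centre between 0.02 and 0.033 m and angle between small_centre's own z axis and vertical below 0.17 rad), for 0.2 s.
At the end, for the whole second after the job is handed in: Medium cup on the large bowl's floor (centres within 22 mm across, height within 6 mm), small cup on the medium's floor (within 15 mm across, height within 6 mm), all upright within 0.17 rad, the large bowl within 30 mm of where it stood (all of step 2 and distance of large from where it was at the start of the episode below 0.03 m and angle between large's own z axis and vertical below 0.17 rad); the robot touches nothing.
It fails at once if the white porcelain cup is moved more than 30 mm or tipped (distance of white_cup_centre from where it was at the start of the episode above 0.03 m or angle between white_cup_centre's own z axis and vertical above 0.35 rad).
It fails at once if the medium cup is dropped into the large bowl from a height (falls into it faster than 0.7 m/s) (horizontal distance between medium_centre and large below 0.04 m and z of medium_centre in the frame of large between 0.02 and 0.16 m and linear speed of medium above 0.7 m/s).
It fails at once if the small cup is dropped into the medium cup from a height (falls into it faster than 0.7 m/s) (horizontal distance between small_centre and medium_centre below 0.04 m and z of small_centre in the frame of medium_centre between 0.02 and 0.14 m and linear speed of small above 0.7 m/s).
It also fails if it takes over 64 s, if anything falls off the work surface, if the arm or the gripper's body presses on something with over 40 N, if the wrist force passes 120 N, or if a joint passes its speed limit or range.

## Working session

There is one attempt and no reset: what is moved stays moved. The work goes in short steps, Python scripts to look and compute and a tool call to move; the robot and the scene stay as the last step left them, time stands still between calls to the robot, and variables do not carry over. Pictures are saved under pics/ and viewed, on a budget of 10 in all, crops included, one or two more only if the job needs it, and the job is handed in when it is done.

Besides the shell and the picture viewer there is one more tool, called as name(argument=value, ...) on one line, values as JSON. drive_tool: Moves the arm, as the interface text tells. Its arguments: {"type":"object","properties":{"increments":{"type":"array","items":{"type":"array"}},"claw":{"type":"number"}},"required":["increments"]}

```bash
mkdir -p pics; python3 - <<'E'
from bench import *
import cv2
o=get_obs();print(o)
for n in("top","side"):
    cv2.imwrite(f"pics/{n}0.png",camera(n));print(n,get_calibration(n))
E
```

```text
{'time_s': 0.0, 'q': array([-1.31930506e+00,  1.81518706e-01,  1.60798488e+00,  7.45917790e-06,
        1.35379583e+00, -2.06262041e-01]), 'dq': array([-4.66622444e-04,  6.80047471e-05, -1.18297977e-03, -1.87142807e-03,
        4.36801432e-04,  2.83733320e-04]), 'joint_efforts': array([-2.91215954e-03, -4.44886100e+01, -3.51334155e+01, -5.38983168e-04,
        8.97104357e-03, -2.71904662e-05]), 'eef_pos': array([ 0.25408517, -0.51553918,  0.40380763]), 'eef_rot': array([-8.53245005e-04,  9.73921707e-01,  2.26882746e-01, -1.56567283e-05]), 'wrist_force': array([-0.22235081,  0.22170398, -0.19891958]), 'torque': array([-0.02099708,  0.00997194, -0.03476762]), 'opening': 1.0045790756345205}
top {'K': array([[437.79404311,   0.        , 258.06922585],
       [  0.        , 437.79404311, 189.05595442],
       [  0.        ,   0.        ,   1.        ]]), 'k1': -0.12276485738397082, 'origin': array([ 0.40612911, -0.00622967,  1.06053383]), 'orientation': array([ 0.0484845 , -0.70495197,  0.70692617, -0.03077926])}
side {'K': array([[378.53211113,   0.        , 252.76513382],
       [  0.        , 378.53211113, 187.77716878],
       [  0.        ,   0.        ,   1.        ]]), 'k1': 0.0019627085919030666, 'origin': array([0.1629747 , 0.60312958, 0.66787265]), 'orientation': array([ 0.11335334, -0.23472012,  0.87418379, -0.40970744])}
```

View pics/top0.png

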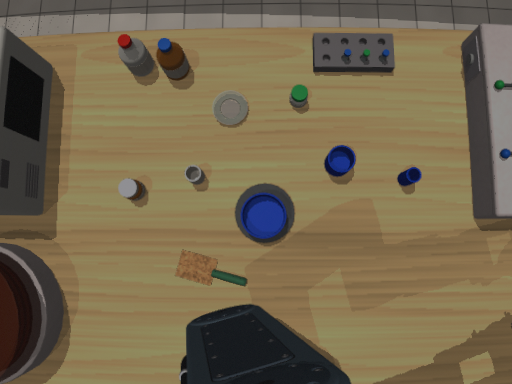

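View pics/side0.png

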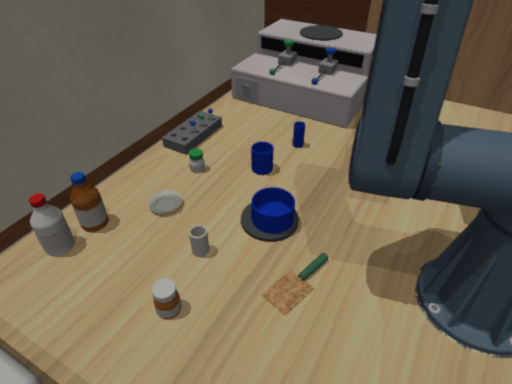

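The top view shows the bowl at about (265,214), the medium cup at (340,160), the small cup at (409,176) and the white cup at (195,175). The side view agrees. Next I'll fit cylinder silhouettes to the blue blobs.

```bash
cat > h.py <<'E'
import numpy as np,cv2
from bench import *
from scipy.optimize import minimize
from scipy.spatial.transform import Rotation as R
def proj(c,P):
    q=c["orientation"];p=R.from_quat(np.r_[q[1:],q[0]]).inv().apply(P-c["origin"])
    s=p[:,:2]/p[:,2:];s=s*(1+c["k1"]*(s**2).sum(1,keepdims=True))
    return s@c["K"][:2,:2].T+c["K"][:2,2]
a=np.linspace(0,2*np.pi,60,endpoint=False)
def outline(c,x,y,z0,h,d):
    P=np.concatenate([np.c_[x+d/2*np.cos(a),y+d/2*np.sin(a),0*a+z] for z in(z0,z0+h)])
    return cv2.convexHull(proj(c,P).astype(np.float32))[:,0]
def blue(im):
    h=cv2.cvtColor(im,cv2.COLOR_BGR2HSV)
    return cv2.inRange(h,(112,150,30),(128,255,255))
DIM=dict(large=(.012,.06,.104),medium=(0,.076,.064),small=(0,.078,.036))
def blob(m,near):
    n,l,s,ce=cv2.connectedComponentsWithStats(m)
    i=1+np.argmin(np.hypot(*(ce[1:]-near).T)+1e3*(s[1:,4]<60))
    return (l==i).astype(np.uint8),s[i]
def fit(c,b,x0,dim):
    pts=cv2.convexHull(cv2.findNonZero(b))
    big=np.zeros((384*4,512*4),np.uint8);t=cv2.fillConvexPoly(big.copy(),pts*4+2,1)
    def cost(v):
        o=cv2.fillConvexPoly(big.copy(),(outline(c,*v,*dim)*4+2).astype(np.int32),1)
        return 1-(o&t).sum()/(o|t).sum()
    r=minimize(cost,x0,method="Nelder-Mead",options=dict(initial_simplex=np.array(x0)+[[0,0],[.02,0],[0,.02]],xatol=2e-4))
    return r.x.round(4),round(r.fun,3)
def ray(c,uv,z):
    f=lambda v:np.sum((proj(c,np.array([[*v,z]]))[0]-uv)**2)
    return minimize(f,[.5,0],method="Nelder-Mead").x
E
python3 - <<'E'
from h import *
px=dict(top=dict(large=(265,214),medium=(340,160),small=(409,176)),side=dict(large=(273,210),medium=(262,158),small=(299,134)))
for n in px:
    c=get_calibration(n);m=blue(cv2.imread(f"pics/{n}0.png"))
    for k,uv in px[n].items():
        b,s=blob(m,uv);print(n,k,s,*fit(c,b,ray(c,uv,.05),DIM[k]))
    if n=="top":print("white",ray(c,(195,173),.06))
E
```

```text
top large [ 241  193   46   46 1648] [0.4578 0.007 ] 0.03
top medium [325 145  30  31 692] [ 0.5871 -0.1724] 0.132
top small [398 167  23  18 286] [ 0.5625 -0.0253] 1.0
white [0.5570708  0.16543521]
side large [ 251  188   43   46 1649] [ 0.4637 -0.0015] 0.087
side medium [252 142  21  32 588] [ 0.5976 -0.1862] 0.19
side small [294 122  11  25 218] [ 0.5589 -0.3551] 0.31
```

```bash
sed -i 's/(112,150,30),(128/(108,110,15),(132/' h.py
python3 - <<'E'
from h import *
px=dict(top=dict(large=(265,214),medium=(340,160),small=(409,176)),side=dict(large=(273,210),medium=(262,158),small=(299,134)))
rows=[]
for n in px:
    c=get_calibration(n);im=cv2.imread(f"pics/{n}0.png");m=blue(im)
    big=cv2.resize(im,None,fx=4,fy=4)
    for k,uv in px[n].items():
        b,s=blob(m,uv);x0=ray(c,uv,.05);x,e=fit(c,b,x0,DIM[k]);print(n,k,s,x0.round(3),x,e)
        cv2.polylines(big,[(outline(c,*x,*DIM[k])*4+2).astype(np.int32)],True,(0,255,255),1)
        cv2.drawContours(big,cv2.findContours(cv2.resize(b,None,fx=4,fy=4,interpolation=0),0,2)[0],-1,(0,0,255),1)
    rows.append(big[480:1040,900:1700] if n=="top" else big[400:960,900:1700])
cv2.imwrite("pics/fit.png",cv2.resize(np.vstack(rows),(428,600)))
E
```

```text
top large [ 240  192   47   47 1696] [0.462 0.003] [0.458 0.007] 0.009
top medium [325 145  30  31 697] [ 0.588 -0.173] [ 0.5871 -0.1724] 0.124
top small [398 167  23  18 296] [ 0.562 -0.025] [ 0.5625 -0.0253] 1.0
side large [ 251  188   44   46 1709] [0.457 0.009] [ 4.631e-01 -4.000e-04] 0.059
side medium [252 142  21  33 606] [ 0.584 -0.165] [ 0.5969 -0.1835] 0.162
side small [293 122  12  25 239] [ 0.548 -0.333] [ 0.5588 -0.3551] 0.235
```

View pics/fit.png

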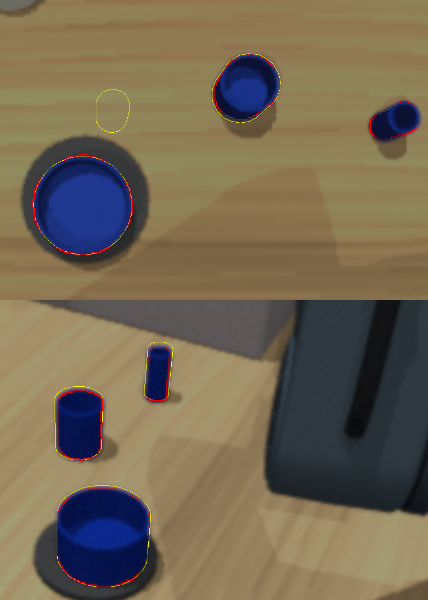

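```bash
python3 - <<'E'
s=open('h.py').read()
s=s.replace('''pts=cv2.convexHull(cv2.findNonZero(b))
    big=np.zeros((384*4,512*4),np.uint8);t=cv2.fillConvexPoly(big.copy(),pts*4+2,1)''','''pts=cv2.convexHull(cv2.findNonZero(cv2.resize(b,None,fx=4,fy=4,interpolation=0)))
    big=np.zeros((384*4,512*4),np.uint8);t=cv2.fillConvexPoly(big.copy(),pts,1)''')
s=s.replace('*dim)*4+2)','*dim)*4+1.5).round()').replace('f,[.5,0],method="Nelder-Mead")','f,[.5,0])')
open('h.py','w').write(s)
E
python3 - <<'E'
from h import *
px=dict(top=dict(large=(265,214),medium=(340,160),small=(409,176)),side=dict(large=(273,210),medium=(262,158),small=(299,134)))
for n in px:
    c=get_calibration(n);m=blue(cv2.imread(f"pics/{n}0.png"))
    for k,uv in px[n].items():
        b,s=blob(m,uv);x0=ray(c,uv,.05);x,e=fit(c,b,x0,DIM[k]);print(n,k,x0.round(3),x,e)
print(get_calibration("wrist"))
E
```

```text
top large [0.462 0.003] [0.4588 0.0072] 0.039
top medium [ 0.588 -0.173] [ 0.5872 -0.1724] 0.069
top small [ 0.549 -0.335] [ 0.5496 -0.338 ] 0.108
side large [0.457 0.009] [0.4623 0.0012] 0.036
side medium [ 0.584 -0.165] [ 0.5932 -0.1842] 0.105
side small [ 0.548 -0.333] [ 0.5566 -0.3497] 0.157
{'K': array([[341.04081445,   0.        , 255.04043866],
       [  0.        , 341.04081445, 192.37145028],
       [  0.        ,   0.        ,   1.        ]]), 'k1': -0.05996426242244771, 'origin': array([ 0.31867819, -0.48436193,  0.37328709]), 'orientation': array([ 0.11895515,  0.84081414, -0.52271328, -0.07518029])}
```

```bash
cat >> h.py <<'E'
def inc(target):
    o=get_obs();q=o["eef_rot"];r=R.from_quat(np.r_[q[1:],q[0]])
    d=r.inv().apply(np.array(target)-o["eef_pos"])
    print("t",round(o["time_s"],2),"eef",o["eef_pos"].round(4),"zaxis",r.as_matrix()[:,2].round(3),"xaxis",r.as_matrix()[:,0].round(3),"inc",(d/.25).round(4));return d/.25
E
python3 - <<'E'
from h import *
inc([.587,-.172,.34])
o=get_obs();c=get_calibration("wrist")
for h in(.34,.30):
    c2=dict(c,origin=c["origin"]-o["eef_pos"]+[.587,-.172,h])
    print(outline(c2,.587,-.172,0,.076,.064).min(0),outline(c2,.587,-.172,0,.076,.064).max(0))
E
```

```text
t 0.1 eef [ 0.2541 -0.5156  0.4039] zaxis [-0.     0.002 -1.   ] xaxis [0.897 0.442 0.   ] inc [ 1.8018 -0.6438  0.2571]
[210.23642 139.28809] [299.58496 238.87935]
[201.75839 145.78172] [307.75745 264.7761 ]
```

drive_tool(increments=[[[0.06,-0.02,0.01],0],[[0.18,-0.06,0.03],0],[[0.33,-0.12,0.05],0],[[0.48,-0.17,0.07],0],[[0.63,-0.23,0.09],0],[[0.77,-0.28,0.11],0],[[0.88,-0.32,0.12],0],[[0.94,-0.34,0.13],0]], claw=0)

```text
time_s: 1.1
eef_pos: [0.4285, -0.3338, 0.3718]
eef_rot: [-0.0, 0.974, 0.228, -0.0]
wrist_force: [-1.0, -0.4, -0.5]
opening: 1.001
```

drive_tool(increments=[[[0.06,-0.02,0.01],0],[[0.18,-0.06,0.03],0],[[0.34,-0.12,0.05],0],[[0.5,-0.18,0.07],0],[[0.65,-0.23,0.09],0],[[0.77,-0.28,0.11],0],[[0.86,-0.304,0.127],0],[[0.86,-0.304,0.127],0]])

```text
time_s: 2.1
eef_pos: [0.5873, -0.1717, 0.3398]
eef_rot: [-0.0, 0.974, 0.228, -0.0]
wrist_force: [0.1, 0.6, 1.3]
opening: 0.996
```

```bash
cat > look.py <<'E'
import sys
from h import *
def look(name,fits,pic="wrist"):
    c=get_calibration(pic);im=camera(pic);m=blue(im);v=im.copy()
    for k,x0,dim in fits:
        uv=outline(c,*x0,*dim).mean(0);b,s=blob(m,uv);x,e=fit(c,b,x0,dim);print(k,s,x,e)
        cv2.polylines(v,[outline(c,*x,*dim).round().astype(np.int32)],True,(0,255,255),1)
    cv2.imwrite(f"pics/{name}.png",v);return x
E
python3 - <<'E'
from look import *
x=look("w1",[("medium",[.587,-.172],DIM["medium"])]);inc([*x,.222])
E
```

```text
medium [ 214  141   88   97 6558] [ 0.5886 -0.1738] 0.026
t 2.15 eef [ 0.5868 -0.1725  0.34  ] zaxis [-0.001 -0.    -1.   ] xaxis [ 0.897  0.443 -0.001] inc [0.0045 0.008  0.4721]
```

View pics/w1.png

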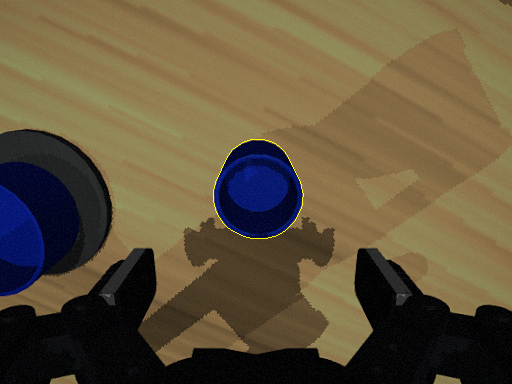

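The wrist view shows the medium cup's rim at about (258,195). The fit matches, and the fingers at columns 154 and 357 are centred on it. I'll descend and grip.

drive_tool(increments=[[[0.004,0.008,0.04],0],[[0.004,0.008,0.12],0],[[0.004,0.008,0.2],0],[[0.004,0.008,0.28],0],[[0.004,0.008,0.36],0],[[0.004,0.008,0.43],0],[[0.004,0.008,0.472],0],[[0.004,0.008,0.472],0]])

```text
time_s: 3.15
eef_pos: [0.5882, -0.1737, 0.2214]
eef_rot: [-0.001, 0.974, 0.227, -0.001]
wrist_force: [0.8, 0.5, 0.8]
opening: 1.001
```

drive_tool(increments=[[[0,0,0],0],[[0,0,0],0],[[0,0,0],0],[[0,0,0],0],[[0,0,0],0],[[0,0,0],0],[[0,0,0],0],[[0,0,0],0]], claw=1)

```text
time_s: 4.15
eef_pos: [0.5891, -0.174, 0.224]
eef_rot: [0.001, 0.974, 0.227, 0.001]
wrist_force: [-1.5, 2.0, 6.6]
opening: 0.725
```

drive_tool(increments=[[[0,0,-0.02],0],[[0,0,-0.07],0],[[0,0,-0.14],0],[[0,0,-0.22],0],[[0,0,-0.3],0],[[0,0,-0.38],0],[[0,0,-0.44],0],[[0,0,-0.46],0]])

```text
time_s: 5.15
eef_pos: [0.5887, -0.174, 0.339]
eef_rot: [0.001, 0.974, 0.227, 0.001]
wrist_force: [0.4, 0.1, -1.9]
opening: 0.733
```

```bash
python3 - <<'E'
from look import *
inc([.459,.007,.335])
cv2.imwrite("pics/side1.png",camera("side"));cv2.imwrite("pics/w2.png",camera("wrist"))
E
```

```text
t 5.15 eef [ 0.5887 -0.174   0.339 ] zaxis [ 0.002 -0.001 -1.   ] xaxis [0.897 0.442 0.001] inc [-0.1455 -0.8786  0.0144]
```

View pics/side1.png

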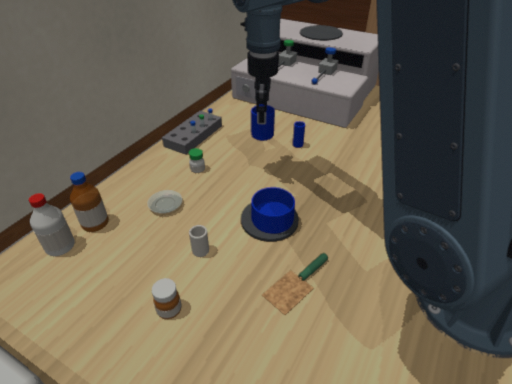

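The side view shows the medium cup held level above the table, around (262,122). I'll move behind the bowl and check its position with the wrist camera.

drive_tool(increments=[[[-0.02,-0.03,0],0],[[-0.08,-0.13,0],0],[[-0.16,-0.28,0],0],[[-0.25,-0.44,0],0],[[-0.34,-0.6,0],0],[[-0.42,-0.75,0],0],[[-0.48,-0.85,0],0],[[-0.5,-0.88,0],0]])

```text
time_s: 6.25
eef_pos: [0.3774, -0.0306, 0.3366]
eef_rot: [-0.0, 0.974, 0.227, -0.001]
wrist_force: [-0.2, -1.0, -0.8]
opening: 0.732
```

```bash
python3 - <<'E'
from look import *
import time
inc([.459,.007,.335])
x=look("w3",[("large",[.459,.007],DIM["large"])]);inc([*x,.335])
E
```

```text
t 6.25 eef [ 0.3774 -0.0306  0.3366] zaxis [-0.001  0.001 -1.   ] xaxis [ 0.897  0.443 -0.001] inc [0.3594 0.0096 0.0058]
large [  181     0   159   145 19226] [0.4593 0.0058] 0.003
t 6.3 eef [ 0.3776 -0.0307  0.3368] zaxis [-0.001  0.001 -1.   ] xaxis [ 0.897  0.443 -0.001] inc [0.3579 0.0137 0.007 ]
```

View pics/w3.png

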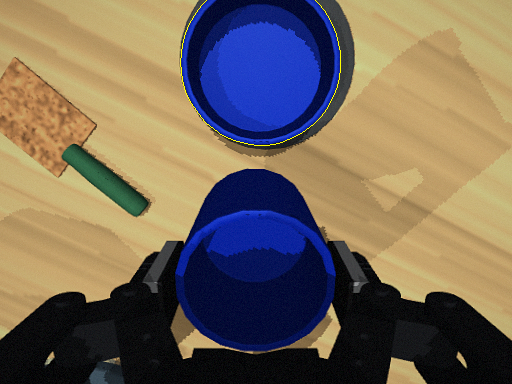

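The bowl fit is good: its rim is centred at (260,62) in the picture, which puts it at world (0.459, 0.006). The held cup is upright. I'll move over the bowl and lower the cup.

drive_tool(increments=[[[0.03,0,0],0],[[0.09,0.005,0],0],[[0.17,0.01,0],0],[[0.25,0.014,0],0],[[0.32,0.014,0],0],[[0.352,0.014,0],0],[[0.358,0.014,0],0],[[0.358,0.014,0],0]])

```text
time_s: 7.3
eef_pos: [0.4609, 0.0046, 0.3372]
eef_rot: [-0.0, 0.974, 0.227, -0.0]
wrist_force: [0.5, 0.0, -2.5]
opening: 0.732
```

drive_tool(increments=[[[0,0,0.02],0],[[0,0,0.07],0],[[0,0,0.13],0],[[0,0,0.19],0],[[0,0,0.25],0],[[0,0,0.3],0],[[0,0,0.33],0],[[0,0,0.335],0]])

```text
time_s: 8.3
eef_pos: [0.4608, 0.0047, 0.2532]
eef_rot: [-0.0, 0.974, 0.227, -0.0]
wrist_force: [0.5, 0.7, -1.5]
opening: 0.729
```

```bash
python3 - <<'E'
from look import *
inc([.4593,.0058,.249]);print(get_obs()["wrist_force"]);cv2.imwrite("pics/w4.png",camera("wrist"))
E
```

```text
t 8.3 eef [0.4608 0.0047 0.2532] zaxis [-0.001  0.    -1.   ] xaxis [ 0.897  0.442 -0.001] inc [-0.0035 -0.0066  0.0167]
[ 0.47586344  0.65951569 -1.53386501]
```

View pics/w4.png

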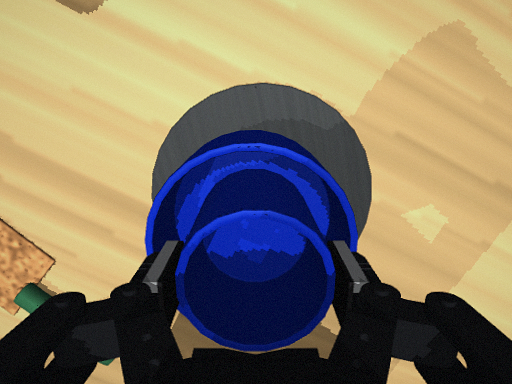

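The cup is inside the bowl and centred (bowl rim columns 148–355, cup 176–335), with no contact yet. I'll lower it the last few millimetres.

drive_tool(increments=[[[0,0,0.003],0],[[0,0,0.006],0],[[0,0,0.009],0],[[0,0,0.012],0],[[0,0,0.014],0],[[0,0,0.016],0],[[0,0,0.016],0],[[0,0,0.016],0]])

```text
time_s: 9.35
eef_pos: [0.461, 0.0047, 0.25]
eef_rot: [-0.0, 0.974, 0.227, 0.0]
wrist_force: [-2.5, 1.5, 5.5]
opening: 0.733
```

Force is +5.5 N, so the cup has touched the floor. I'll release, then lift straight up.

drive_tool(increments=[[[0,0,0],0],[[0,0,0],0],[[0,0,0],0],[[0,0,0],0],[[0,0,0],0],[[0,0,0],0],[[0,0,0],0],[[0,0,0],0]], claw=0)

```text
time_s: 10.35
eef_pos: [0.4609, 0.0046, 0.2497]
eef_rot: [0.0, 0.974, 0.227, 0.0]
wrist_force: [-0.2, 0.6, -0.5]
opening: 1.003
```

drive_tool(increments=[[[0,0,-0.02],0],[[0,0,-0.06],0],[[0,0,-0.12],0],[[0,0,-0.2],0],[[0,0,-0.28],0],[[0,0,-0.34],0],[[0,0,-0.38],0],[[0,0,-0.4],0]])

```text
time_s: 11.35
eef_pos: [0.4609, 0.0047, 0.3503]
eef_rot: [0.0, 0.974, 0.227, 0.0]
wrist_force: [0.0, -0.1, 0.3]
opening: 1.001
```

```bash
python3 - <<'E'
from look import *
inc([.550,-.338,.34])
c=get_calibration("wrist");v=camera("wrist")
for x,y,d in [(.4593,.0058,DIM["large"]),(.461,.0047,(.026,.076,.064))]:
    cv2.polylines(v,[outline(c,x,y,*d).round().astype(np.int32)],True,(0,255,255),1)
cv2.imwrite("pics/w5.png",v)
E
```

```text
t 11.35 eef [0.4609 0.0047 0.3503] zaxis [ 0.001 -0.    -1.   ] xaxis [0.897 0.442 0.   ] inc [-0.2862  1.387   0.0416]
```

View pics/w5.png

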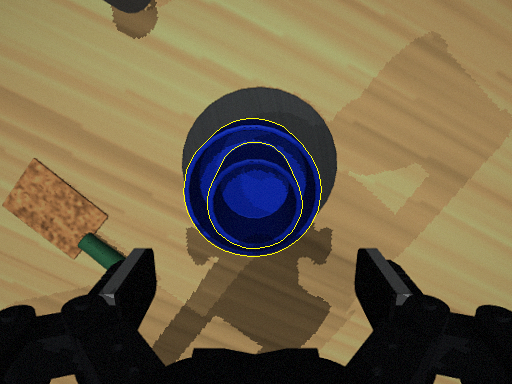

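The medium cup stands nested. Its rim at (255,203) and the bowl rim both match the predicted outlines. Next is the small cup.

drive_tool(increments=[[[-0.01,0.04,0],0],[[-0.03,0.14,0.01],0],[[-0.05,0.27,0.01],0],[[-0.08,0.41,0.02],0],[[-0.11,0.55,0.02],0],[[-0.14,0.68,0.03],0],[[-0.16,0.8,0.04],0],[[-0.17,0.88,0.04],0]])

```text
time_s: 12.4
eef_pos: [0.5199, -0.2132, 0.3385]
eef_rot: [-0.001, 0.974, 0.226, -0.001]
wrist_force: [-0.3, 0.5, 0.0]
opening: 1.002
```

drive_tool(increments=[[[-0.01,0.04,0],0],[[-0.03,0.13,0],0],[[-0.05,0.24,0],0],[[-0.08,0.35,0],0],[[-0.1,0.44,0],0],[[-0.116,0.49,0],0],[[-0.116,0.507,0],0],[[-0.116,0.507,0],0]])

```text
time_s: 13.4
eef_pos: [0.5501, -0.3377, 0.3396]
eef_rot: [-0.0, 0.974, 0.227, -0.0]
wrist_force: [-0.0, 0.2, -0.2]
opening: 1.002
```

```bash
python3 - <<'E'
from look import *
x=look("w6",[("small",[.55,-.338],DIM["small"])]);inc([*x,.222])
E
```

```text
small [ 233  157   49   65 2476] [ 0.5511 -0.3391] 0.054
t 13.45 eef [ 0.5501 -0.3374  0.3396] zaxis [-0.  0. -1.] xaxis [0.897 0.442 0.   ] inc [0.0006 0.0083 0.4705]
```

View pics/w6.png

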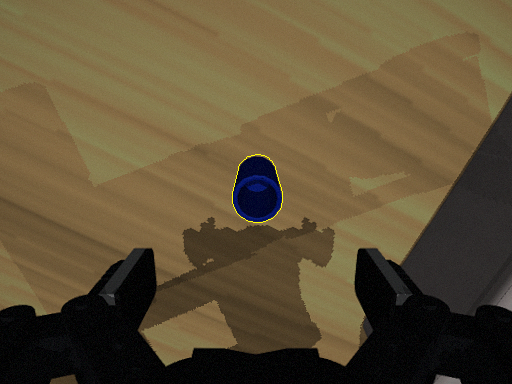

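Small cup rim at (257,198), with a good fit. Descending to grip its top 20 mm.

drive_tool(increments=[[[0,0.008,0.04],0],[[0,0.008,0.11],0],[[0,0.008,0.19],0],[[0,0.008,0.27],0],[[0,0.008,0.34],0],[[0,0.008,0.4],0],[[0,0.008,0.437],0],[[0,0.008,0.437],0]])

```text
time_s: 14.45
eef_pos: [0.5507, -0.3396, 0.2296]
eef_rot: [-0.001, 0.974, 0.227, -0.0]
wrist_force: [0.8, -0.0, 0.7]
opening: 1.0
```

drive_tool(increments=[[[0,0,0],0],[[0,0,0],0],[[0,0,0],0],[[0,0,0],0],[[0,0,0],0],[[0,0,0],0],[[0,0,0],0],[[0,0,0],0]], claw=1)

```text
time_s: 15.45
eef_pos: [0.5512, -0.3399, 0.2315]
eef_rot: [0.0, 0.974, 0.227, 0.0]
wrist_force: [-0.6, 1.9, 5.6]
opening: 0.408
```

drive_tool(increments=[[[0,0,-0.02],0],[[0,0,-0.07],0],[[0,0,-0.14],0],[[0,0,-0.22],0],[[0,0,-0.3],0],[[0,0,-0.38],0],[[0,0,-0.46],0],[[0,0,-0.5],0]])

```text
time_s: 16.45
eef_pos: [0.5512, -0.34, 0.3575]
eef_rot: [0.001, 0.974, 0.227, 0.001]
wrist_force: [0.4, -0.2, -0.5]
opening: 0.405
```

```bash
python3 - <<'E'
from look import *
x=np.array([.461,.0047]);inc([*(x-.09*np.array([.897,.442])),.36])
E
```

```text
t 16.45 eef [ 0.5512 -0.34    0.3575] zaxis [ 0.002 -0.002 -1.   ] xaxis [0.897 0.442 0.001] inc [-0.0741 -1.396  -0.0129]
```

drive_tool(increments=[[[0,-0.04,-0.02],0],[[-0.02,-0.14,-0.04],0],[[-0.03,-0.27,-0.06],0],[[-0.04,-0.41,-0.06],0],[[-0.05,-0.55,-0.06],0],[[-0.06,-0.68,-0.06],0],[[-0.07,-0.8,-0.06],0],[[-0.074,-0.88,-0.06],0]])

```text
time_s: 17.45
eef_pos: [0.436, -0.149, 0.3697]
eef_rot: [-0.001, 0.974, 0.227, -0.001]
wrist_force: [-0.1, -0.4, -0.9]
opening: 0.403
```

drive_tool(increments=[[[0,-0.04,0],0],[[0,-0.13,0],0],[[0,-0.24,0],0],[[0,-0.35,0],0],[[0,-0.44,0],0],[[0,-0.5,0],0],[[0,-0.516,0],0],[[0,-0.516,0],0]])

```text
time_s: 18.45
eef_pos: [0.3803, -0.035, 0.3706]
eef_rot: [0.0, 0.974, 0.227, 0.0]
wrist_force: [-0.3, -0.4, -0.2]
opening: 0.407
```

```bash
python3 - <<'E'
from look import *
o=get_obs();c=get_calibration("wrist");v=camera("wrist")
inc([.461,.0047,.37])
for x,y,d in [(.4593,.0058,DIM["large"]),(.461,.0047,(.026,.076,.064)),(.461,.0047,(.052,.05,.056)),(*o["eef_pos"][:2],(o["eef_pos"][2]-.2315,.078,.036))]:
    cv2.polylines(v,[outline(c,x,y,*d).round().astype(np.int32)],True,(0,255,255),1)
cv2.imwrite("pics/w7.png",v)
E
```

```text
t 18.5 eef [ 0.3804 -0.0352  0.3706] zaxis [ 0. -0. -1.] xaxis [0.897 0.442 0.   ] inc [ 0.3599 -0.0007  0.0026]
```

View pics/w7.png

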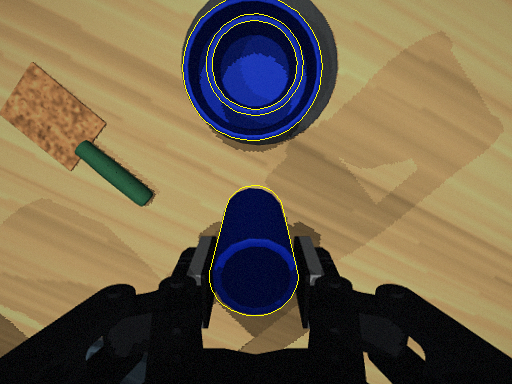

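The small cup is held upright and the predicted outlines match the cup and both rims (medium rim at (255,65)). That's 10 pictures viewed. I'll move over the nest and lower it.

drive_tool(increments=[[[0.03,0,0],0],[[0.09,0,0],0],[[0.17,0,0],0],[[0.25,0,0],0],[[0.32,0,0],0],[[0.352,0,0],0],[[0.36,0,0],0],[[0.36,0,0],0]])

```text
time_s: 19.5
eef_pos: [0.4607, 0.0049, 0.3703]
eef_rot: [-0.0, 0.974, 0.227, -0.0]
wrist_force: [-0.3, -0.3, -0.1]
opening: 0.404
```

drive_tool(increments=[[[0,0,0.02],0],[[0,0,0.07],0],[[0,0,0.13],0],[[0,0,0.19],0],[[0,0,0.25],0],[[0,0,0.3],0],[[0,0,0.325],0],[[0,0,0.33],0]])

```text
time_s: 20.5
eef_pos: [0.4608, 0.0049, 0.2875]
eef_rot: [-0.0, 0.974, 0.227, -0.0]
wrist_force: [-0.2, 0.1, -0.4]
opening: 0.406
```

drive_tool(increments=[[[0,0,0.003],0],[[0,0,0.006],0],[[0,0,0.009],0],[[0,0,0.012],0],[[0,0,0.015],0],[[0,0,0.017],0],[[0,0,0.017],0],[[0,0,0.017],0]])

```text
time_s: 21.5
eef_pos: [0.4608, 0.0049, 0.2837]
eef_rot: [-0.0, 0.974, 0.227, -0.0]
wrist_force: [0.1, 0.2, -0.9]
opening: 0.406
```

No contact force yet, so I'll go down about 2 mm more.

drive_tool(increments=[[[0,0,0.002],0],[[0,0,0.004],0],[[0,0,0.006],0],[[0,0,0.008],0],[[0,0,0.008],0],[[0,0,0.008],0],[[0,0,0.008],0],[[0,0,0.008],0]])

```text
time_s: 22.5
eef_pos: [0.4614, 0.0051, 0.2834]
eef_rot: [0.0, 0.974, 0.227, 0.001]
wrist_force: [-4.5, 2.8, 13.6]
opening: 0.408
```

Force is now 13.6 N, so the cup is seated. I'll release, lift and check.

drive_tool(increments=[[[0,0,-0.006],0],[[0,0,-0.006],0],[[0,0,-0.006],0],[[0,0,-0.006],0],[[0,0,-0.006],0],[[0,0,-0.006],0],[[0,0,-0.006],0],[[0,0,-0.006],0]], claw=0)

```text
time_s: 23.5
eef_pos: [0.4608, 0.0049, 0.2832]
eef_rot: [0.0, 0.974, 0.227, 0.0]
wrist_force: [-0.1, 0.4, -0.0]
opening: 1.003
```

drive_tool(increments=[[[0,0,-0.02],0],[[0,0,-0.06],0],[[0,0,-0.12],0],[[0,0,-0.2],0],[[0,0,-0.28],0],[[0,0,-0.34],0],[[0,0,-0.38],0],[[0,0,-0.4],0]])

```text
time_s: 24.5
eef_pos: [0.4608, 0.0049, 0.3838]
eef_rot: [0.0, 0.974, 0.227, 0.0]
wrist_force: [-1.0, 0.8, -0.2]
opening: 0.996
```

```bash
python3 - <<'E'
from look import *
L=[(.4593,.0058,DIM["large"]),(.461,.005,(.026,.076,.064)),(.461,.005,(.052,.078,.036))]
vs=[]
for n in("wrist","side"):
    c=get_calibration(n);v=cv2.resize(camera(n),None,fx=2,fy=2)
    for x,y,d in L: cv2.polylines(v,[(outline(c,x,y,*d)*2).round().astype(np.int32)],True,(0,255,255),1)
    vs.append(v[150:550,310:710] if n=="wrist" else v[250:650,350:750])
cv2.imwrite("pics/end.png",np.hstack(vs))
E
```

```text
(no output)
```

View pics/end.png

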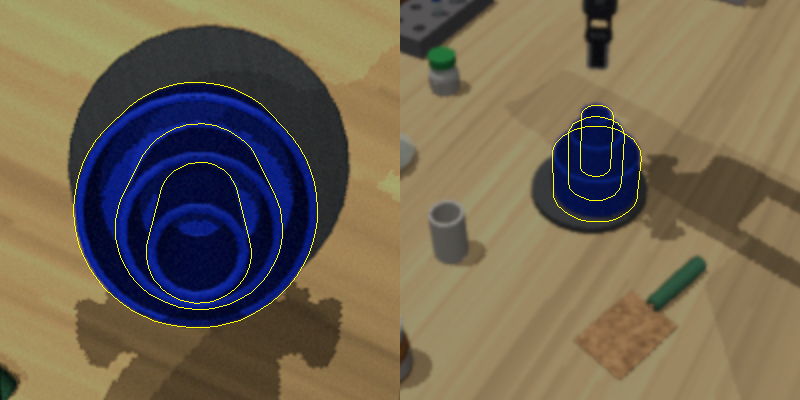

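The nest is upright in both views (small rim at (200,250) in the left crop, stack around (597,160) in the right). The small cup's rim looks a little smaller than predicted, so I'll check its height numerically.

```bash
python3 - <<'E'
from look import *
im={n:camera(n) for n in("side","top","wrist")};C={n:get_calibration(n) for n in im}
print(get_obs()["eef_pos"])
s=(.461,.005)
b,st=blob(blue(im["side"]),outline(C["side"],*s,.052,.078,.036).mean(0));print("side blob",st)
for dz in(-.02,-.01,0,.01):
    o=outline(C["side"],*s,.052+dz,.078,.036);print(dz,o.min(0),o.max(0))
ys,xs=np.nonzero(b)
for r in range(st[1],st[1]+14):print(r,xs[ys==r].min(),xs[ys==r].max(),end="; ")
c=C["wrist"];o=outline(c,*s,.129,.001,.036);print("\nwrist rim pred",o.min(0),o.max(0))
v=im["wrist"][int(o[:,1].min())-30:int(o[:,1].max())+25,int(o[:,0].min())-25:int(o[:,0].max())+25]
v=cv2.convertScaleAbs(cv2.resize(v,None,fx=5,fy=5,interpolation=cv2.INTER_CUBIC),alpha=1.8)
cv2.imwrite("pics/zoom.png",v);print(v.shape)
E
```

```text
[0.46061174 0.00493    0.38255352]
side blob [ 251  177   44   57 1885]
-0.02 [264.79318 184.24757] [280.96677 219.04797]
-0.01 [264.85306 180.89932] [281.15015 216.0292 ]
0 [264.91376 177.50192] [281.33627 212.96725]
0.01 [264.97534 174.05429] [281.52524 209.86119]
177 272 274; 178 268 277; 179 267 278; 180 266 279; 181 266 279; 182 266 279; 183 266 279; 184 265 280; 185 264 281; 186 262 283; 187 261 284; 188 261 284; 189 260 285; 190 259 286; 
wrist rim pred [228.428   175.69827] [281.09595 226.20563]
(530, 515, 3)
```

View pics/zoom.png

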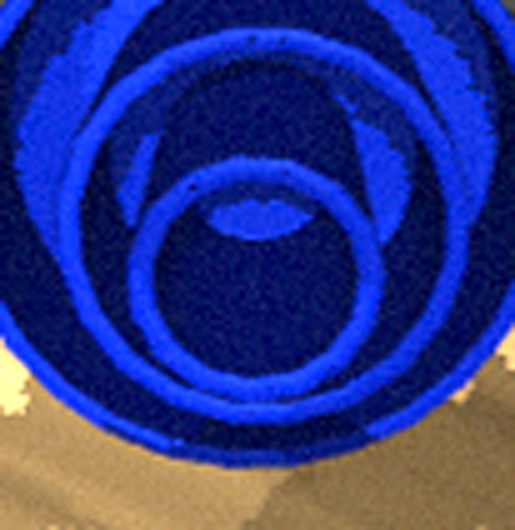

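The zoomed view shows the small rim about 51.6 px wide (predicted 52.7). In the side view its top is at row 177 (predicted 177.5). The small cup is seated and upright, so I'm handing in.

```bash
python3 -c "
from bench import *
print(get_obs()['time_s'],hand_in())"
```

```text
the job is handed in; nothing more can be done
24.75 None
```

The job is done and handed in at 24.75 s. The medium cup stands in the large bowl and the small cup stands in the medium one. I lowered each cup until the wrist force showed contact (5.5 N for the medium, 13.6 N for the small), then released it and lifted straight up.

**Last checks:**
- **Nest:** the cup centres lie within about 2–3 mm of the bowl's axis. The small cup's top is at row 177 in the side view against 177.5 predicted, so it rests on the medium's floor.
- **Surroundings:** all three blue vessels look upright and the bowl has not visibly moved. I never went near the white cup. The open gripper hung clear, about 80 mm above the nest.

**Disagreements:**
- **Overlay:** the final wrist picture was off the predicted outlines by 2–4 px, about 2–3 mm. The zoomed recheck put the small cup's rim width within about 1 px of the prediction.
- **First position estimates:** the side camera differed from the top camera by about 7–14 mm. I used the top camera's estimates, and the wrist camera's close looks agreed with them to about 2 mm.
- **Picture budget:** I viewed 12 pictures, two past the budget of 10, both to check the final nest.

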